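# Set out the temple model on its round site board

### The arm

A 6-joint arm with a two-finger parallel gripper is mounted at the origin on the work surface. World frame = base frame: x ahead of the robot, y to its left, z up, the work surface at z = 0. Lengths are in m, angles in rad, forces in N, time in s.
With the tool pointing down it reaches from about 0.375 to 0.975 m from the base axis. Payload 3.8 kg.
Tool frame: the origin (TCP) lies at the very end of the fingers, on their centre line; the grasp point (between the pads) lies 19 mm behind it; z points along the fingers, y is the line along which they close (so a half turn about z gives the same grasp; the last joint's range is limited). The gripper opens to 85 mm and grips with 20 to 120 N. Pads are 22 mm wide; open, the fingers measure 114 mm over their backs; the gripper's body (76 mm by 85 mm) begins 54 mm behind the grasp point. The pads swing forward as they close: fully open they stand 13 mm farther back than shut.
Start: joints at [1.311, 0.264, 1.604, -0, 1.274, -0.037], TCP at [0.149, 0.658, 0.231] pointing down, gripper open.
Joint ranges: [-2.63, 2.63], [-0.94, 2.18], [0.31, 2.57], [-1.31, 4.45], [0, 2.66], [-2.55, 2.55]. Speed limits (rad/s): [2.57, 2.57, 3.14, 3.14, 3.14, 3.14].

### API

Orientations are given as a rotation vector (axis times angle).
In Python, from workcell import read_state, read_camera, calibration, finish_job gives the robot as it stands.
- The arm moves only by the tool step_arm, never from a script. Its argument "commands" is a list of rows, each an object of numbers: "fingers": the gripper's target within -1 to 1 (shut at 1, half-way at 0, fully open at -1); "dx", "dy", "dz": the shift along the tool's x, y, z in m; "roll": the turn about the tool's z in degrees. In form: [{"fingers": .., "dx": .., "dy": .., "dz": .., "roll": ..}, ...]. A call has 1 to 8 rows; each row is the pose to reach, as a shift and turn from the pose commanded when the call began, along the tool's axes at that moment; what a row does not reach only later rows make up. A row lasts 1/8 s, in which the tool goes at most 62.5 mm and 10.7 degrees, less where a joint would pass 70% of its speed; a pose out of reach is approached as far as the arm can. A call with a gripper value outside its range is refused whole. The fingers move at their own pace and stop on an object; "squeeze" is the grip in N (left out, the last holds). Time passes only in rows, so rows that repeat a pose let the fingers close. It gives the time, the measured TCP pose, the force, the opening and the grip force at its end, in the units of the state.
- read_state(): the state, without advancing time (a new reading comes with each control period).
- read_camera(name): name is "scene" or "top" or "wrist"; returns (picture, depth): 400x640x3 uint8, blue, green, red; 400x640 float32, m along the optical axis (not along the pixel's ray), 0 where there is no reading.
- calibration(name): a dict with "intrinsics" (3x3 intrinsics, pixels), "world_to_cam" (4x4, takes a point from world to camera coordinates). Camera axes: x right, y up, looking along -z (the intrinsics and any distortion apply to the point x, -y, -z); pixel columns grow to the right and rows downward; lengths in m; the calibration is good to about 2 mm. The wrist camera is an equidistant fisheye: a pixel r from the principal point sees the ray r / f radians off the axis. A picture is of the moment at which its call begins: read the wrist's pose just before it. calibration takes no time and is no camera call; for the wrist camera it gives the pose at the moment of the call.
- finish_job(): hands the job in; it is judged then, once.
The state is a dict: "time": time; "q": joint angles; "joint_vel": joint speeds; "joint_torque": joint torques, N m; "tool_pos": TCP position; "tcp_rot": TCP orientation; "wrist_force": force on the tool from outside, world axes, zero at the start; "torque": the same for the moment, N m; "width": opening from 0.0 (shut) to 1.0 (fully open); "grip_force": force on a finger pad.
Only numpy, scipy, OpenCV 4.12 (cv2) and the standard library are available. Lean on these libraries where they do the work, as an engineer would, in place of code of your own. Each camera call takes 0.05 s, during which the arm holds its last target. There are 200 camera calls.

### The job

Set out the white temple model on its round board: the hall squarely on the middle of the raised terrace with its long sides facing the stair, the roof squarely on top of the hall with its ridge along the hall, and the gate centred on the oblong paving between the stair and the edge of the board, its broad face towards the stair. Seen by someone at the foot of the stair looking towards the hall, the round tower stands centred on the round paving to the left of the hall and the square tower on the one to the right; the round paving behind the hall stays empty. Everything stands upright; leave the glue bottle, the green jar and the tool cup where they are.

Things in the scene. Friction and masses are not known exactly. Their poses are not given: they have to be found in the camera images.
- board: fixed round plywood board, 280 mm across, 6 mm thick, turned any way; origin: centre of its underside, z up. Front is -x (stair side); seen from the stair's foot left is +y. Grey pavings flush with its top, 6 mm above the table: oblong one, 34 by 84 mm, centred at x = -105, y = 0 mm; round ones, 52 mm across, centred at (0, 105) left, (0, -105) right and (105, 0) mm behind
- terrace (a point): middle of the top of the grey terrace on the board, 16 mm above the table, axes as the board's. The terrace is 66 mm (x) by 96 mm (y); the grey stair on its -x side, 48 mm wide over its low white side walls, ends 63 mm from this point
- hall_center (a point): loose white lattice-faced hall without a roof: an upright block with a flat top, 50 mm (x) by 80 mm (y), 56 mm high, a dark doorway in both long sides (+x and -x). Point: its centre, 28 mm above its underside; z up. Half a turn makes no difference. About 120 g
- roof_ridge (a point): loose white pitched roof: flat underside 70 mm (x) by 104 mm (y), two lattice slopes rising to 28 mm, on them a tall ridge wall 10 mm thick (x), 76 mm long (y), from 28 to 54 mm above the underside, its end tips up to 63 mm. Point: middle of the ridge wall, 42 mm above the underside; z up. Grasp it by the ridge wall. Half a turn makes no difference. About 80 g
- gate_beam (a point): loose white gate, standing: sill 26 mm (x) by 76 mm (y), 5 mm thick, two posts 12 mm square at y = +30 and -30 mm, across their tops a beam 14 mm thick (x), 76 mm long (y), from 46 to 66 mm above the underside. Point: in the middle of the beam, 54 mm above the underside; z up. Grasp it by the beam. Half a turn makes no difference. About 60 g
- square_tower_center (a point): loose white square tower, standing: upright body 42 by 42 mm (sides along x and y) up to 52 mm, above it a stepped pyramid cap no wider than the body to 76 mm. Point: on its axis, 36 mm above its underside; z up. About 80 g
- round_tower_center (a point): loose white round tower, standing: upright cylinder 42 mm across up to 52 mm, above it a cone no wider than the body to 76 mm. Point: on its axis, 36 mm above its underside; z up. About 80 g
- glue: bystander: white glue bottle with an orange cap, 38 mm across, 85 mm high, standing loose. Origin: centre of its underside
- jar: bystander: low green glass jar with a dark lid, 48 mm across, 50 mm high, standing loose. Origin: centre of its underside
- cup: bystander: grey cup 52 mm across and 62 mm high holding a few tools that rise to about 91 mm, standing loose. Origin: centre of its underside

How it is judged:
By the outcome, as a careful person would: the job done as asked, in the order asked, and still so for the second after the job is handed in, with the robot touching nothing.
It also fails if it takes over 128 s, if anything falls off the work surface, if the arm or the gripper's body presses on something with over 40 N, if the wrist force passes 120 N, or if a joint passes its speed limit or range.

## Working session

There is one attempt and no reset: what is moved stays moved. The work goes in short steps, Python scripts to look and compute and a tool call to move; the robot and the scene stay as the last step left them, time stands still between calls to the robot, and variables do not carry over. Pictures are saved under pics/ and viewed, at most 14 in all, crops included, and the job is handed in when it is done.

Besides the shell and the picture viewer there is one more tool, called after ">>>" by a JSON object that holds its "api" and its "payload". step_arm: Moves the arm, as the interface text tells. Its arguments: {"type":"object","properties":{"commands":{"type":"array","items":{"type":"object","properties":{"fingers":{"type":"number"},"dx":{"type":"number"},"dy":{"type":"number"},"dz":{"type":"number"},"roll":{"type":"number"}}}},"squeeze":{"type":"number"}},"required":["commands"]}

```bash
ls; mkdir -p pics
cat > h.py <<'E'
import numpy as np, cv2
from workcell import *
E
python3 - <<'E'
from h import *
print(read_state())
for n in ["scene","top","wrist"]:
    c=calibration(n); print(n,c)
    p,d=read_camera(n); cv2.imwrite(f"pics/{n}0.png",p); np.save(f"pics/{n}0d.npy",d); print((d>0).mean())
E
```

```text
pics
{'time': 0.0, 'q': array([ 1.31111651e+00,  2.64783733e-01,  1.60538764e+00, -1.56985401e-05,
        1.27372474e+00, -3.69131634e-02]), 'joint_vel': array([ 0.00089686, -0.00040835,  0.00113471, -0.00039605, -0.0001929 ,
        0.00087508]), 'joint_torque': array([ 2.00985465e-03, -5.15104330e+01, -3.67319047e+01,  1.71629495e-04,
        1.27736694e-02, -5.76924663e-06]), 'tool_pos': array([0.14895043, 0.65759435, 0.22993408]), 'tcp_rot': array([-0.34915434, -3.1218004 ,  0.00358168]), 'wrist_force': array([-0.25953538, -0.42497879,  0.4727836 ]), 'torque': array([-0.03362671, -0.03417303, -0.03755582]), 'grip_force': 0.0, 'width': 0.9975438790110067}
scene {'intrinsics': array([[361.05270601,   0.        , 321.96238553],
       [  0.        , 361.05270601, 192.70647399],
       [  0.        ,   0.        ,   1.        ]]), 'world_to_cam': array([[ 3.43217103e-02,  9.99108613e-01,  2.45764129e-02,
         1.83269028e-04],
       [-5.64776266e-01, -8.98240206e-04,  8.25243577e-01,
         2.20914222e-01],
       [ 8.24530041e-01, -4.22039457e-02,  5.64242003e-01,
        -1.
[... 410 characters left out ...]
01,  2.00877602e-02,  1.27646610e-01,
        -4.86229273e-01],
       [-1.27675342e-01,  1.49121434e-04,  9.91816003e-01,
        -1.04409064e+00],
       [ 0.00000000e+00,  0.00000000e+00,  0.00000000e+00,
         1.00000000e+00]])}
0.9963046875
wrist {'intrinsics': array([[309.70691629,   0.        , 318.91757592],
       [  0.        , 309.70691629, 196.25161067],
       [  0.        ,   0.        ,   1.        ]]), 'world_to_cam': array([[ 0.22023267,  0.9754438 , -0.00263755, -0.67360083],
       [-0.94089532,  0.21171757, -0.2643703 ,  0.03463571],
       [-0.25731996,  0.06070463,  0.96441764, -0.37777029],
       [ 0.        ,  0.        ,  0.        ,  1.        ]])}
0.97873828125
```

View pics/top0.png

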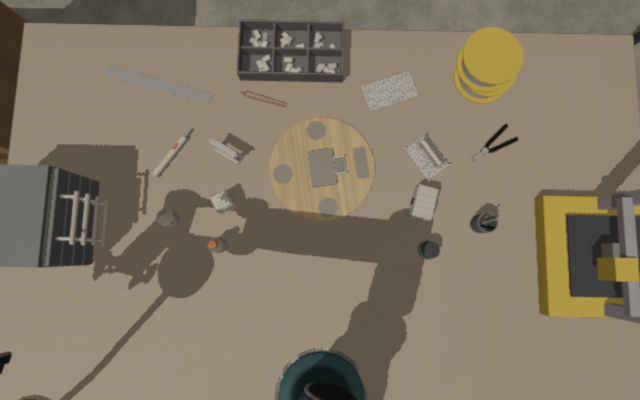

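View pics/scene0.png

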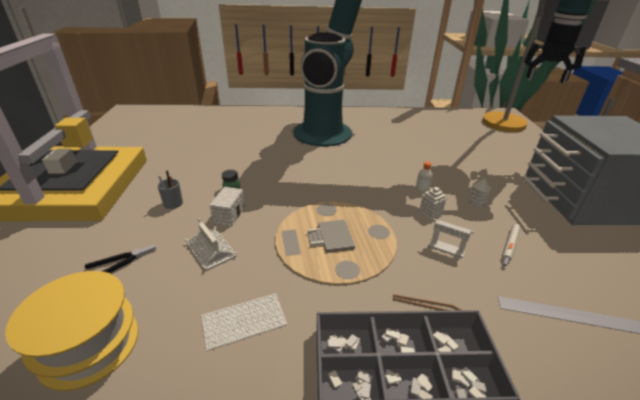

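Top view: board centre about (322,168), with the stair to the right (world -y). The hall is at (425,202), roof (428,157), gate (226,150), square tower (222,201) and round tower (168,217). Bystanders: glue (217,244), jar (428,250), cup (486,220).

```bash
cat >> h.py <<'E'
def cloud(d,c):
    K=c["intrinsics"]; v,u=np.mgrid[:400,:640]
    X=np.stack([(u-K[0,2])/K[0,0]*d,-(v-K[1,2])/K[1,1]*d,-d],-1)
    T=c["world_to_cam"]; return (X-T[:3,3])@T[:3,:3]
def ray(u,v,c,z):
    K=c["intrinsics"];T=c["world_to_cam"]
    r=np.array([(u-K[0,2])/K[0,0],-(v-K[1,2])/K[1,1],-1])@T[:3,:3]; o=-T[:3,3]@T[:3,:3]
    return o+r*(z-o[2])/r[2]
E
python3 - <<'E'
from h import *
np.set_printoptions(precision=4,suppress=True)
C={n:calibration(n) for n in["top","scene"]}
W={n:cloud(np.load(f"pics/{n}0d.npy"),C[n]) for n in C}
print("table z",[np.median(W[n][250:300,270:300,2]) if n=="top" else np.median(W[n][120:170,400:440,2]) for n in C])
box=dict(hall=(425,202,.03),roof=(428,157,.03),gate=(226,150,.03),sq=(222,201,.02),rd=(168,217,.02),glue=(217,244,.03),jar=(428,250,.03),cup=(486,220,.03))
for k,(u,v,z) in box.items():
    c=W["top"][v,u]; c=ray(u,v,C["top"],.04)
    for n in C:
        P=W[n].reshape(-1,3); 
        m=(np.hypot(P[:,0]-c[0],P[:,1]-c[1])<(.075 if k in("roof",) else .055))&(P[:,2]>.012); Q=P[m]
        if len(Q)<10: print(k,n,len(Q)); continue
        zm=np.percentile(Q[:,2],98)
        for lo in (.012,zm-.012):
            R=Q[Q[:,2]>lo]; r=cv2.minAreaRect((R[:,:2]*1000).astype(np.float32)); print(k,n,len(R),round(zm*1000),"lo",round(lo*1000),np.round(r[0],1),np.round(r[1],1),round(r[2],1))
p=cv2.imread("pics/top0.png")
hsv=cv2.cvtColor(p,cv2.COLOR_BGR2HSV); 
roi=hsv[100:240,250:390]; print(hsv[130,316],hsv[174,283],hsv[206,327],hsv[163,361],hsv[140,335],hsv[190,300])
cv2.imwrite("pics/t0c.png",cv2.resize(p[110:270,140:520],None,fx=2.1,fy=2.1,interpolation=cv2.INTER_CUBIC))
E
```

```text
table z [np.float64(-0.0004251885661926527), np.float64(-0.0017628668676601096)]
hall top 777 59 lo 12 [ 484.  -249.4] [52.4 81.4] 75.2
hall top 664 59 lo 47 [ 484.  -249.9] [51.4 81.1] 75.2
hall scene 882 56 lo 12 [ 486.9 -250.4] [53.4 83.6] 75.0
hall scene 521 56 lo 44 [ 486.9 -250.4] [52.4 83.4] 75.4
roof top 702 57 lo 12 [ 610.7 -267. ] [110.5  72.9] 36.5
roof top 157 57 lo 45 [ 611.7 -267.3] [88.9 11.2] 36.1
roof scene 809 57 lo 12 [ 598.3 -255. ] [117.2 110. ] 37.4
roof scene 168 57 lo 45 [ 591.1 -268.9] [124.8  52.7] 2.4
gate top 237 70 lo 12 [610.7 259.4] [85.1 16. ] 59.2
gate top 199 70 lo 58 [610.7 259.4] [85.1 16. ] 59.2
gate scene 551 66 lo 12 [613.8 259.8] [85.4 19.2] 59.6
gate scene 295 66 lo 54 [613.8 259.8] [85.4 19.2] 59.6
sq top 375 77 lo 12 [477.4 262.2] [44.6 44.9] 30.3
sq top 96 77 lo 65 [477.6 261.8] [24.  24.3] 28.9
sq scene 521 73 lo 12 [480.1 260.3] [44.7 43.7] 30.4
sq scene 79 73 lo 61 [480.  261.6] [24.3 26.5] 26.1
rd top 313 72 lo 12 [433.3 400.1] [41.5 41.1] 13.7
rd top 90 72 lo 60 [433.5 401. ] [26.4 25.8] 27.3
rd scene 354 70 lo 12 [441.  395.1] [42.7 30.6] 49.1
rd scene 66 70 lo 58 [440.8 397. ] [26.8 21.4] 54.9
glue top 233 86 lo 12 [367.2 266.9] [34.9 36.8] 49.8
glue top 53 86 lo 74 [367.1 269.2] [14.5 18.1] 2.0
glue scene 314 84 lo 12 [374.8 267.9] [29.4 36.8] 6.5
glue scene 46 84 lo 72 [370.3 267.1] [17.3 19.4] 39.2
jar top 312 53 lo 12 [ 364.8 -262.9] [43.1 43.2] 86.1
jar top 238 53 lo 41 [ 366.2 -264.3] [39.5 41.6] 1.1
jar scene 281 49 lo 12 [ 369.4 -265.1] [44. 43.] 51.4
jar scene 157 49 lo 37 [ 369.2 -264.7] [43.  41.7] 39.2
cup top 410 90 lo 12 [ 436.1 -402.4] [49.8 50.8] 52.7
cup top 30 90 lo 78 [ 433.3 -401. ] [32.3 29. ] 82.0
cup scene 558 86 lo 12 [ 437.9 -403.6] [52.7 50.1] 36.9
cup scene 46 86 lo 74 [ 439.1 -400. ] [32.1 29.6] 66.7
[ 18  36 129] [ 17  37 132] [ 18  35 133] [ 17  37 131] [ 19  86 172] [ 18  89 166]
```

View pics/t0c.png

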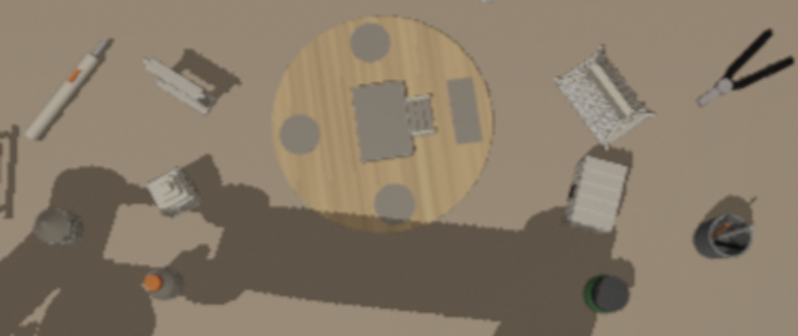

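The crop confirms the layout: pavings at about (300,134), (370,43), (393,204) and the oblong at (464,110), with the stair on the right side of the terrace. Next I measure the board.

Run:
```python
from h import *
np.set_printoptions(precision=1,suppress=True)
M={'obl':(-105,0),'L':(0,105),'R':(0,-105),'back':(105,0)}
guess={'obl':(361,163),'L':(327,206),'R':(316,130),'back':(283,174)}
ct=calibration("top")
for n in["top","scene"]:
    c=calibration(n); p=cv2.imread(f"pics/{n}0.png"); hsv=cv2.cvtColor(p,cv2.COLOR_BGR2HSV)
    m=(hsv[...,1]<62).astype(np.uint8)
    num,lab,st,cen=cv2.connectedComponentsWithStats(m,connectivity=4)
    src=[];dst=[]
    for k,g in guess.items():
        w=ray(*g,ct,.006); T=c["world_to_cam"];K=c["intrinsics"]; X=T[:3,:3]@w+T[:3,3]
        u,v=K[0,0]*X[0]/-X[2]+K[0,2],K[1,1]*-X[1]/-X[2]+K[1,2]
        l=lab[int(round(v)),int(round(u))]; P=ray(*cen[l],c,.006)*1000
        vs,us=np.where(lab==l); Q=np.array([ray(a,b,c,.006)[:2]*1000 for a,b in zip(us,vs)],np.float32)
        print(n,k,l,st[l],P[:2],[np.round(q,1) for q in cv2.minAreaRect(Q)])
        if k=='obl' or 1: src.append(M[k]);dst.append(P[:2])
    src=np.array(src,float);dst=np.array(dst)
    a=src-src.mean(0);b=dst-dst.mean(0)
    th=np.arctan2((a[:,0]*b[:,1]-a[:,1]*b[:,0]).sum(),(a*b).sum()); R=np.array([[np.cos(th),-np.sin(th)],[np.sin(th),np.cos(th)]])
    t=dst.mean(0)-R@src.mean(0); print(n,"theta",np.degrees(th),"centre",t,"res",(dst-(src@R.T+t)).tolist())
    W=cloud(np.load(f"pics/{n}0d.npy"),c).reshape(-1,3)*1000
    loc=(W[:,:2]-t)@R; s=(abs(loc)<60).all(1)&(W[:,2]>11)&(loc[:,0]>-36); r=cv2.minAreaRect(loc[s].astype(np.float32)); print(r,np.median(W[s][:,2]))
from scipy.spatial.transform import Rotation as Ro
print(Ro.from_rotvec(read_state()["tcp_rot"]).as_matrix()*100)
```

```text
top obl 32 [353 147  17  32 379] [591.8 -94.2] [array([591.9, -94.2]), array([82.4, 32.8]), np.float64(9.5)]
top L 249 [318 198  20  19 291] [471.4  -8.1] [array([472.1,  -8.2]), array([48.2, 48.3]), np.float64(46.2)]
top R 17 [307 121  19  18 269] [678.2  26.9] [array([679. ,  26.5]), array([46.9, 48.2]), np.float64(1.2)]
top back 125 [273 165  19  18 277] [557.2 112.8] [array([557.4, 113.6]), array([45.7, 47.6]), np.float64(1.2)]
top theta 99.5646753813299 centre [574.7   9.4] res [[-0.26751305360266997, 0.012731300678638036], [0.29470268739510175, -0.04628260328793132], [0.01936387942453166, 0.11278504846039539], [-0.046553513217077125, -0.07923374585111276]]
((7.062480926513672, -0.7575645446777344), (86.03022766113281, 96.27243041992188), 0.1701003611087799) 14.991319566115644
scene obl 77 [282 230  18  25 325] [597.9 -91.8] [array([595.7, -92. ]), array([79.1, 30.4]), np.float64(9.4)]
scene L 73 [317 205  19  10 162] [475.5  -6.4] [array([475.2,  -6.3]), array([46., 38.]), np.float64(89.9)]
scene R 79 [336 261  23  18 317] [682.1  28.4] [array([681.4,  28.2]), array([45.9, 47.8]), np.float64(83.3)]
scene back 76 [369 225  20  14 206] [561.2 114.3] [array([560.9, 114.1]), array([46. , 44.6]), np.float64(67.2)]
scene theta 99.82732917725204 centre [579.2  11.1] res [[0.7858698933724781, 0.5448797061500414], [-0.20568828544764983, 0.40535926386671584], [-0.5186376508773947, -0.6437408042891803], [-0.06154395704743365, -0.30649816572757516]]
((-1.5750007629394531, 1.4243545532226562), (98.69840240478516, 68.64508819580078), 89.82913970947266) 14.347151217315501
[[ -97.5   22.1   -0. ]
 [  22.1   97.5   -0.2]
 [   0.    -0.2 -100. ]]
```

```bash
cat >> h.py <<'E'
from scipy.spatial.transform import Rotation as Ro
def plan(x,y,z,a):
    "mm, mm, mm (TCP), closing line angle deg -> shifts from the present pose"
    s=read_state(); R=Ro.from_rotvec(s["tcp_rot"]).as_matrix(); p=s["tool_pos"]*1000
    now=np.degrees(np.arctan2(R[1,1],R[0,1])); t=(a-now+90)%180-90
    d=R.T@(np.array([x,y,z])-p); q6=np.degrees(s["q"][5])
    print("from",p.round(1),"ang",round(now,1),"d",(d/1000).round(4),"roll",round(-t,1),"t",round(s["time"],2),"q6 then",round(q6+np.degrees(np.arctan2(y,x)-np.arctan2(p[1],p[0]))-t))
E
python3 -c "
from h import *
plan(500,0,200,75.2);plan(485.5,-250.2,120,75.2)"
```

```text
from [149.  657.8 230.2] ang 77.2 d [-0.4877 -0.5639  0.0312] roll 2.0 t 0.15 q6 then -77
from [149.  657.8 230.2] ang 77.2 d [-0.5288 -0.811   0.1116] roll 2.0 t 0.15 q6 then -105
```

>>> {"api": "step_arm", "payload": {"commands": [{"fingers":-1,"dx":-0.488,"dy":-0.564,"dz":0.03,"roll":2},{"fingers":-1,"dx":-0.488,"dy":-0.564,"dz":0.03,"roll":2},{"fingers":-1,"dx":-0.488,"dy":-0.564,"dz":0.03,"roll":2},{"fingers":-1,"dx":-0.488,"dy":-0.564,"dz":0.03,"roll":2},{"fingers":-1,"dx":-0.488,"dy":-0.564,"dz":0.03,"roll":2},{"fingers":-1,"dx":-0.488,"dy":-0.564,"dz":0.03,"roll":2},{"fingers":-1,"dx":-0.488,"dy":-0.564,"dz":0.03,"roll":2},{"fingers":-1,"dx":-0.488,"dy":-0.564,"dz":0.03,"roll":2}]}}

```text
time: 1.15
tool_pos: [0.3849, 0.2158, 0.2111]
tcp_rot: [0.403, 3.115, 0.001]
wrist_force: [0.8, 0.2, 0.1]
width: 0.998
grip_force: 0.0
```

```bash
python3 -c "
from h import *
plan(500,0,200,75.2);plan(485.5,-250.2,120,75.2)"
```

```text
from [384.9 215.8 211.1] ang 75.3 d [-0.1662 -0.1794  0.0112] roll 0.1 t 1.15 q6 then -78
from [384.9 215.8 211.1] ang 75.3 d [-0.2158 -0.4251  0.0911] roll 0.1 t 1.15 q6 then -106
```

>>> {"api": "step_arm", "payload": {"commands": [{"fingers":-1,"dx":-0.216,"dy":-0.425,"dz":0.06},{"fingers":-1,"dx":-0.216,"dy":-0.425,"dz":0.06},{"fingers":-1,"dx":-0.216,"dy":-0.425,"dz":0.06},{"fingers":-1,"dx":-0.216,"dy":-0.425,"dz":0.06},{"fingers":-1,"dx":-0.216,"dy":-0.425,"dz":0.06},{"fingers":-1,"dx":-0.216,"dy":-0.425,"dz":0.06},{"fingers":-1,"dx":-0.216,"dy":-0.425,"dz":0.06},{"fingers":-1,"dx":-0.216,"dy":-0.425,"dz":0.06}]}}

```text
invalid input
```

Run:
```python
from h import *
plan(485.5,-250.2,10,75.2)
p,d=read_camera("wrist"); cv2.imwrite("pics/w1.png",p)
```

```text
from [384.9 215.8 211.1] ang 75.3 d [-0.2157 -0.4251  0.2011] roll 0.1 t 1.15 q6 then -106
```

View pics/w1.png

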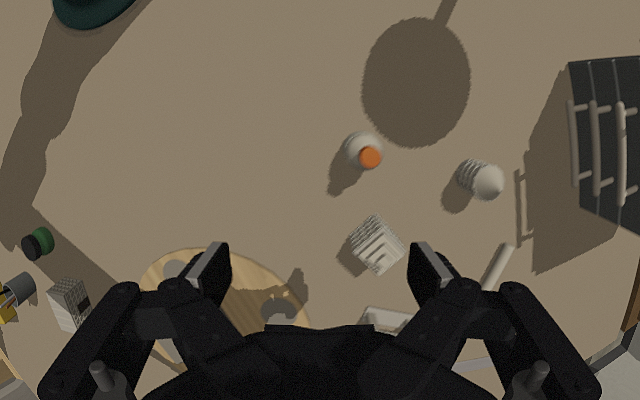

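The move was refused because a row lacked `roll`, so the arm hasn't moved. The wrist view shows the square tower at (376,245), glue at (365,152), round tower at (482,180), and the hall at far left (70,305).

>>> {"api": "step_arm", "payload": {"commands": [{"fingers":-1,"dx":-0.216,"dy":-0.425,"dz":0.06,"roll":0},{"fingers":-1,"dx":-0.216,"dy":-0.425,"dz":0.06,"roll":0},{"fingers":-1,"dx":-0.216,"dy":-0.425,"dz":0.06,"roll":0},{"fingers":-1,"dx":-0.216,"dy":-0.425,"dz":0.06,"roll":0},{"fingers":-1,"dx":-0.216,"dy":-0.425,"dz":0.06,"roll":0},{"fingers":-1,"dx":-0.216,"dy":-0.425,"dz":0.06,"roll":0},{"fingers":-1,"dx":-0.216,"dy":-0.425,"dz":0.06,"roll":0},{"fingers":-1,"dx":-0.216,"dy":-0.425,"dz":0.06,"roll":0}]}}

```text
time: 2.2
tool_pos: [0.4851, -0.2508, 0.1506]
tcp_rot: [-0.406, -3.115, -0.0]
wrist_force: [0.2, 0.9, 0.4]
width: 0.999
grip_force: 0.0
```

Run:
```python
from h import *
plan(485.5,-250.2,10,75.2)
c=calibration("wrist"); p,d=read_camera("wrist"); cv2.imwrite("pics/w2.png",p); np.save("pics/w2d.npy",d); np.save("pics/w2T.npy",c["world_to_cam"])
```

```text
from [ 485.1 -250.8  150.6] ang 75.1 d [-0.0003  0.0007  0.1406] roll -0.1 t 2.2 q6 then -105
```

View pics/w2.png

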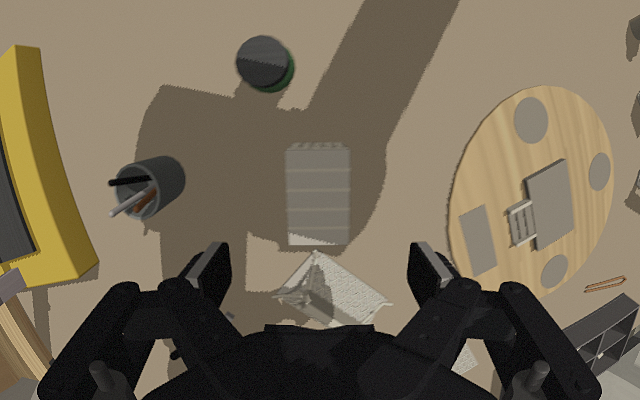

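Hall top centre at (318,195), square between the fingers. I check it in the wrist frame.

```bash
cat >> h.py <<'E'
def wcloud(d,T,K):
    v,u=np.mgrid[:400,:640]; a=(u-K[0,2])/K[0,0]; b=(v-K[1,2])/K[1,1]; r=np.hypot(a,b)+1e-9
    t=np.tan(np.minimum(r,1.4))/r
    X=np.stack([a*t*d,-b*t*d,-d],-1); return (X-T[:3,3])@T[:3,:3]*1000
def wlook(name=None):
    c=calibration("wrist"); p,d=read_camera("wrist")
    if name: cv2.imwrite(f"pics/{name}.png",p)
    return p,wcloud(d,c["world_to_cam"],c["intrinsics"])
def rects(W,x,y,rad,los,hi=999):
    P=W.reshape(-1,3); Q=P[(np.hypot(P[:,0]-x,P[:,1]-y)<rad)&(P[:,2]<hi)]
    for lo in los:
        R=Q[Q[:,2]>lo]
        if len(R)>5: r=cv2.minAreaRect(R[:,:2].astype(np.float32)); print(len(R),"z98",round(np.percentile(R[:,2],98)),"lo",lo,np.round(r[0],1),np.round(r[1],1),round(r[2],1))
E
python3 - <<'E'
from h import *
W=wcloud(np.load("pics/w2d.npy"),np.load("pics/w2T.npy"),calibration("wrist")["intrinsics"])
print(np.median(W[200:230,90:120,2]),np.median(W[60:90,330:360,2]), np.median(W[150:240,295:340,2]))
rects(W,485,-250,55,[12,45],hi=75)
rects(W,613,-267,70,[12,40,48],hi=75)
# board pavings in wrist view
T=np.load("pics/w2T.npy"); hsv=cv2.cvtColor(cv2.imread("pics/w2.png"),cv2.COLOR_BGR2HSV); m=(hsv[...,1]<62).astype(np.uint8)
n,lab,st,cen=cv2.connectedComponentsWithStats(m,connectivity=4)
for g in [(531,120),(599,171),(478,240)]:
    l=lab[g[1],g[0]]; Q=W[lab==l]; print(st[l][4],Q.mean(0).round(1))
E
```

```text
-0.6673409128279915 -0.9846368061824253 55.04359868373776
6389 z98 56 lo 12 [ 484.5 -250.5] [51.9 81.6] 75.5
6179 z98 56 lo 45 [ 484.7 -250.7] [51.9 81.3] 75.7
3362 z98 54 lo 12 [ 611.4 -267.9] [109.8  74.9] 36.1
718 z98 61 lo 40 [ 601.9 -274.8] [67.2 11.3] 36.0
505 z98 62 lo 48 [ 597.8 -277.9] [57.  11.2] 35.4
1229 [471.9 -10.5   6.7]
633 [557.5 110.2   6.3]
1662 [590.3 -95.8   6.4]
```

>>> {"api": "step_arm", "payload": {"commands": [{"fingers":-1,"dx":0,"dy":0,"dz":0.05,"roll":0},{"fingers":-1,"dx":0,"dy":0,"dz":0.1,"roll":0},{"fingers":-1,"dx":0,"dy":0,"dz":0.13,"roll":0},{"fingers":-1,"dx":0,"dy":0,"dz":0.138,"roll":0},{"fingers":1,"dx":0,"dy":0,"dz":0.138,"roll":0},{"fingers":1,"dx":0,"dy":0,"dz":0.138,"roll":0},{"fingers":1,"dx":0,"dy":0,"dz":0.138,"roll":0},{"fingers":1,"dx":0,"dy":0,"dz":0.138,"roll":0}], "squeeze": 40}}

```text
time: 3.25
tool_pos: [0.4867, -0.2493, 0.0152]
tcp_rot: [0.403, 3.112, -0.002]
wrist_force: [-0.3, 0.0, 6.4]
width: 0.581
grip_force: 43.1
```

```bash
python3 -c "
from h import *
plan(575.5,9.2,130,99.7)"
```

```text
from [ 486.7 -249.3   15.2] ang 75.2 d [-0.0204  0.2725 -0.115 ] roll -24.5 t 3.25 q6 then -101
```

>>> {"api": "step_arm", "payload": {"commands": [{"fingers":1,"dx":0,"dy":0,"dz":-0.03,"roll":0},{"fingers":1,"dx":0,"dy":0,"dz":-0.08,"roll":0},{"fingers":1,"dx":0,"dy":0,"dz":-0.115,"roll":-4},{"fingers":1,"dx":-0.005,"dy":0.06,"dz":-0.115,"roll":-10},{"fingers":1,"dx":-0.01,"dy":0.12,"dz":-0.115,"roll":-15},{"fingers":1,"dx":-0.015,"dy":0.18,"dz":-0.115,"roll":-20},{"fingers":1,"dx":-0.02,"dy":0.24,"dz":-0.115,"roll":-24.5},{"fingers":1,"dx":-0.02,"dy":0.272,"dz":-0.115,"roll":-24.5}]}}

```text
time: 4.25
tool_pos: [0.5741, 0.0124, 0.1283]
tcp_rot: [-0.271, 3.13, 0.001]
wrist_force: [-1.2, 0.3, -2.0]
width: 0.582
grip_force: 42.5
```

Run:
```python
from h import *
plan(575.5,9.2,30,99.7); print(read_state()["wrist_force"],read_state()["width"])
p,W=wlook("w3"); s=read_state()["tool_pos"]*1000
for z in (170,): rects(W,s[0],s[1],60,[z-60,z-10],hi=190)
P=W.reshape(-1,3); m=(np.hypot(P[:,0]-s[0],P[:,1]-s[1])<25)&(P[:,2]>90); print(np.percentile(P[m][:,2],[5,50,95]) if m.any() else 0)
```

```text
from [574.1  12.4 128.3] ang 99.9 d [-0.0008 -0.0035  0.0983] roll 0.2 t 4.25 q6 then -101
[-1.16600941  0.32088848 -1.97776363] 0.5822583354033919
29214 z98 188 lo 110 [562.2  11.3] [ 60.7 116.3] 10.1
26163 z98 188 lo 160 [562.2  11.3] [ 60.5 116.2] 9.9
[167.38813149 202.1484307  228.35786653]
```

View pics/w3.png

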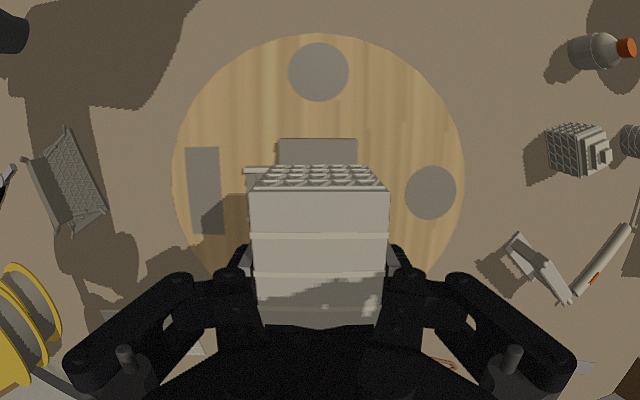

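The hall is held and centred at column 319, with the terrace in view just behind it at (318,150).

>>> {"api": "step_arm", "payload": {"commands": [{"fingers":1,"dx":-0.0015,"dy":-0.0035,"dz":0.02,"roll":0.2},{"fingers":1,"dx":-0.0015,"dy":-0.0035,"dz":0.06,"roll":0.2},{"fingers":1,"dx":-0.0015,"dy":-0.0035,"dz":0.08,"roll":0.2},{"fingers":1,"dx":-0.0015,"dy":-0.0035,"dz":0.09,"roll":0.2},{"fingers":1,"dx":-0.0015,"dy":-0.0035,"dz":0.09,"roll":0.2},{"fingers":1,"dx":-0.0015,"dy":-0.0035,"dz":0.09,"roll":0.2}]}}

```text
time: 5.05
tool_pos: [0.5769, 0.006, 0.0394]
tcp_rot: [-0.26, 3.129, -0.0]
wrist_force: [-0.5, -0.1, -1.4]
width: 0.58
grip_force: 42.5
```

Run:
```python
from h import *
plan(576.3,9.3,31.3,99.7); print(read_state()["wrist_force"]); plan(576.3,9.3,31.3,99.7)
```

```text
from [576.9   6.   39.4] ang 99.5 d [0.0001 0.0033 0.0081] roll -0.2 t 5.05 q6 then -101
[-0.48769301 -0.09639454 -1.35665883]
from [576.9   6.   39.4] ang 99.5 d [0.0001 0.0033 0.0081] roll -0.2 t 5.05 q6 then -101
```

>>> {"api": "step_arm", "payload": {"commands": [{"fingers":1,"dx":0,"dy":0.0033,"dz":0,"roll":-0.2},{"fingers":1,"dx":0,"dy":0.0033,"dz":0.004,"roll":-0.2},{"fingers":1,"dx":0,"dy":0.0033,"dz":0.0075,"roll":-0.2},{"fingers":1,"dx":0,"dy":0.0033,"dz":0.0085,"roll":-0.2},{"fingers":1,"dx":0,"dy":0.0033,"dz":0.0085,"roll":-0.2}]}}

```text
time: 5.68
tool_pos: [0.5754, 0.0098, 0.0312]
tcp_rot: [-0.267, 3.13, 0.0]
wrist_force: [-4.4, -0.2, 9.9]
width: 0.582
grip_force: 43.7
```

Run:
```python
from h import *
plan(576.3,9.3,31.3,99.7); print(read_state()["wrist_force"])
```

```text
from [575.4   9.8  31.2] ang 99.7 d [-0.0008 -0.0006 -0.0001] roll 0.0 t 5.67 q6 then -101
[-4.39332986 -0.21457417  9.88559283]
```

>>> {"api": "step_arm", "payload": {"commands": [{"fingers":-1,"dx":0,"dy":0,"dz":0,"roll":0},{"fingers":-1,"dx":0,"dy":0,"dz":0,"roll":0},{"fingers":-1,"dx":0,"dy":0,"dz":0,"roll":0},{"fingers":-1,"dx":0,"dy":0,"dz":-0.02,"roll":0},{"fingers":-1,"dx":0,"dy":0,"dz":-0.06,"roll":0},{"fingers":-1,"dx":0,"dy":0,"dz":-0.12,"roll":0},{"fingers":-1,"dx":0,"dy":0,"dz":-0.14,"roll":0},{"fingers":-1,"dx":0,"dy":0,"dz":-0.14,"roll":0}]}}

```text
time: 6.68
tool_pos: [0.577, 0.0095, 0.1729]
tcp_rot: [-0.266, 3.125, -0.001]
wrist_force: [-0.1, 0.3, -0.1]
width: 1.004
grip_force: 0.0
```

Run:
```python
from h import *
plan(612.5,-267.5,140,126.1)
```

```text
from [577.    9.5 172.9] ang 99.7 d [ 0.012  -0.279   0.0332] roll -26.4 t 6.67 q6 then -152
```

>>> {"api": "step_arm", "payload": {"commands": [{"fingers":-1,"dx":0.012,"dy":-0.04,"dz":0,"roll":10},{"fingers":-1,"dx":0.012,"dy":-0.08,"dz":0,"roll":20},{"fingers":-1,"dx":0.012,"dy":-0.12,"dz":0,"roll":30},{"fingers":-1,"dx":0.012,"dy":-0.16,"dz":0,"roll":40},{"fingers":-1,"dx":0.012,"dy":-0.2,"dz":0,"roll":50},{"fingers":-1,"dx":0.012,"dy":-0.24,"dz":0.01,"roll":60},{"fingers":-1,"dx":0.012,"dy":-0.279,"dz":0.02,"roll":70},{"fingers":-1,"dx":0.012,"dy":-0.279,"dz":0.033,"roll":80}]}}

```text
time: 7.68
tool_pos: [0.6093, -0.2699, 0.1336]
tcp_rot: [-1.817, -2.559, 0.002]
wrist_force: [0.1, -0.2, 0.1]
width: 1.004
grip_force: 0.0
```

>>> {"api": "step_arm", "payload": {"commands": [{"fingers":-1,"dx":0,"dy":0,"dz":0,"roll":10},{"fingers":-1,"dx":0,"dy":0,"dz":0,"roll":20},{"fingers":-1,"dx":0,"dy":0,"dz":0,"roll":30},{"fingers":-1,"dx":0,"dy":0,"dz":0,"roll":40},{"fingers":-1,"dx":0,"dy":0,"dz":0,"roll":50},{"fingers":-1,"dx":0,"dy":0,"dz":0,"roll":60},{"fingers":-1,"dx":0,"dy":0,"dz":0,"roll":70},{"fingers":-1,"dx":0,"dy":0,"dz":0,"roll":73.6}]}}

```text
time: 8.68
tool_pos: [0.6087, -0.2665, 0.1335]
tcp_rot: [-2.985, -0.969, 0.006]
wrist_force: [0.7, 0.3, 0.3]
width: 0.996
grip_force: 0.0
```

```bash
cat >> h.py <<'E'
def board(n="top"): # board frame in the named camera (measured at the start, mm)
    th,t={"top":(99.65,(574.7,9.4)),"scene":(99.65,(579.2,11.1))}[n]
    th=np.radians(th); return np.array([[np.cos(th),-np.sin(th)],[np.sin(th),np.cos(th)]]),np.array(t)
def blook(los,x=0,y=0,rad=60,tag=None,hi=999):
    for n in("top","scene"):
        p,d=read_camera(n); R,t=board(n); W=cloud(d,calibration(n))*1000; L=W.copy(); L[...,:2]=(W[...,:2]-t)@R
        print(n); rects(L,x,y,rad,los,hi)
        if tag: cv2.imwrite(f"pics/{tag}_{n}.png",p)
E
python3 - <<'E'
from h import *
plan(612.5,-267.5,30,126.1)
blook([30,64],rad=70)
p,W=wlook("w4"); rects(W,612,-267,70,[12,40,48],hi=75)
E
```

```text
from [ 608.7 -266.5  133.5] ang -54.0 d [0.0027 0.0035 0.1035] roll -0.1 t 8.68 q6 then 28
top
710 z98 75 lo 30 [0.5 0.9] [51.9 82. ] 0.5
656 z98 75 lo 64 [0.4 0.6] [51.6 81.7] 0.3
scene
935 z98 72 lo 30 [-1.6  3.4] [51.6 84.2] 0.4
573 z98 72 lo 64 [-1.5  3.6] [51.4 83.8] 0.4
6533 z98 57 lo 12 [ 612.9 -267.8] [110.5  74.6] 36.3
1426 z98 61 lo 40 [ 612.7 -267.3] [90.6  9.5] 36.4
1419 z98 61 lo 48 [ 612.6 -267.2] [90.6  9.5] 36.7
```

View pics/w4.png

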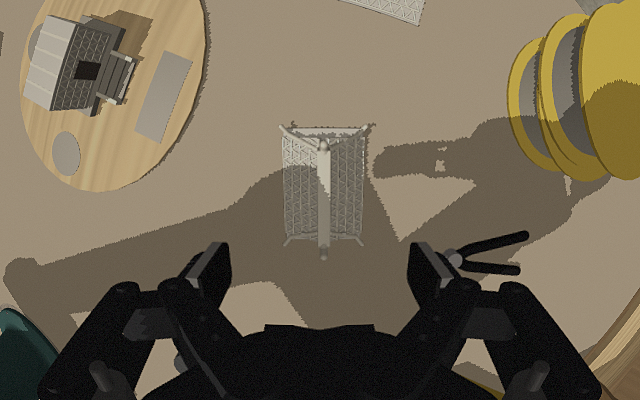

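Hall stands on the terrace, doorway facing the stair. Roof ridge at (323,200), square to the fingers. I compare hall and terrace within each camera.

Run:
```python
from h import *
for n in("top","scene"):
    R,t=board(n); L=cloud(np.load(f"pics/{n}0d.npy"),calibration(n)).reshape(-1,3)*1000; L[:,:2]=(L[:,:2]-t)@R
    s=(abs(L[:,:2])<70).all(1)&(L[:,2]>10); A=L[s&(abs(L[:,1])>28)]; B=L[s&(L[:,0]>-30)]
    print(n,"terrace x",A[:,0].min(),A[:,0].max(),"y",B[:,1].min(),B[:,1].max())
plan(612.6,-267.4,26,126.3)
```

```text
top terrace x -63.07497186223462 61.572318069442645 y -61.248196567092585 47.40658255496928
scene terrace x -33.704154311291944 32.16747302687469 y -47.94105570373302 50.756656387187164
from [ 609.1 -266.7  134.1] ang -53.8 d [0.0027 0.003  0.1081] roll -0.1 t 8.82 q6 then 28
```

>>> {"api": "step_arm", "payload": {"commands": [{"fingers":-1,"dx":0.0027,"dy":0.003,"dz":0.04,"roll":0},{"fingers":-1,"dx":0.0027,"dy":0.003,"dz":0.08,"roll":0},{"fingers":-1,"dx":0.0027,"dy":0.003,"dz":0.1,"roll":0},{"fingers":-1,"dx":0.0027,"dy":0.003,"dz":0.106,"roll":0},{"fingers":-1,"dx":0.0027,"dy":0.003,"dz":0.107,"roll":0},{"fingers":-1,"dx":0.0027,"dy":0.003,"dz":0.107,"roll":0},{"fingers":0.2,"dx":0.0027,"dy":0.003,"dz":0.107,"roll":0},{"fingers":0.2,"dx":0.0027,"dy":0.003,"dz":0.107,"roll":0}], "squeeze": 30}}

```text
time: 9.82
tool_pos: [0.6151, -0.2685, 0.0307]
tcp_rot: [2.986, 0.974, 0.002]
wrist_force: [-0.1, -0.4, 0.6]
width: 0.604
grip_force: 0.0
```

```bash
python3 -c "
from h import *
plan(612.6,-267.4,26,126.3); print(read_state()['wrist_force'])"
```

```text
from [ 615.1 -268.5   30.7] ang -53.9 d [-0.0013 -0.0024  0.0047] roll -0.2 t 9.82 q6 then 28
[-0.05837022 -0.38447489  0.55632433]
```

>>> {"api": "step_arm", "payload": {"commands": [{"fingers":0.2,"dx":-0.0013,"dy":-0.0024,"dz":0.0045,"roll":0},{"fingers":0.2,"dx":-0.0013,"dy":-0.0024,"dz":0.0045,"roll":0},{"fingers":1,"dx":-0.0013,"dy":-0.0024,"dz":0.0045,"roll":0},{"fingers":1,"dx":-0.0013,"dy":-0.0024,"dz":0.0045,"roll":0},{"fingers":1,"dx":-0.0013,"dy":-0.0024,"dz":0.0045,"roll":0},{"fingers":1,"dx":-0.0013,"dy":-0.0024,"dz":0.0045,"roll":0}]}}

```text
time: 10.58
tool_pos: [0.6132, -0.2675, 0.027]
tcp_rot: [2.985, 0.974, 0.003]
wrist_force: [-1.0, 0.6, 6.4]
width: 0.108
grip_force: 36.8
```

```bash
python3 -c "
from h import *
plan(573.9,9.6,150,99.7); print(read_state()['wrist_force'])"
```

```text
from [ 613.2 -267.5   27. ] ang -53.9 d [ 0.1318 -0.2467 -0.1234] roll 26.4 t 10.57 q6 then 79
[-0.97645258  0.62697105  6.42953425]
```

>>> {"api": "step_arm", "payload": {"commands": [{"fingers":1,"dx":0,"dy":0,"dz":-0.02,"roll":0},{"fingers":1,"dx":0,"dy":0,"dz":-0.07,"roll":0},{"fingers":1,"dx":0,"dy":0,"dz":-0.12,"roll":2},{"fingers":1,"dx":0.025,"dy":-0.045,"dz":-0.13,"roll":8},{"fingers":1,"dx":0.05,"dy":-0.09,"dz":-0.13,"roll":14},{"fingers":1,"dx":0.075,"dy":-0.14,"dz":-0.13,"roll":20},{"fingers":1,"dx":0.1,"dy":-0.19,"dz":-0.13,"roll":26.4},{"fingers":1,"dx":0.125,"dy":-0.235,"dz":-0.13,"roll":26.4}]}}

```text
time: 11.58
tool_pos: [0.574, -0.0019, 0.1563]
tcp_rot: [3.13, 0.265, 0.002]
wrist_force: [0.9, 0.5, -0.5]
width: 0.11
grip_force: 34.6
```

>>> {"api": "step_arm", "payload": {"commands": [{"fingers":1,"dx":0,"dy":0,"dz":0,"roll":0},{"fingers":1,"dx":0,"dy":0,"dz":0,"roll":0}]}}

```text
time: 11.82
tool_pos: [0.5747, -0.0037, 0.156]
tcp_rot: [3.129, 0.268, 0.002]
wrist_force: [0.5, -1.3, 0.1]
width: 0.109
grip_force: 34.6
```

Run:
```python
from h import *
plan(573.9,9.6,99.2,99.7); print(read_state()["width"])
p,W=wlook("w5")
```

```text
from [574.7  -3.7 156. ] ang -80.2 d [ 0.0014 -0.0133  0.0568] roll 0.1 t 11.82 q6 then 79
0.1088252015148405
```

View pics/w5.png

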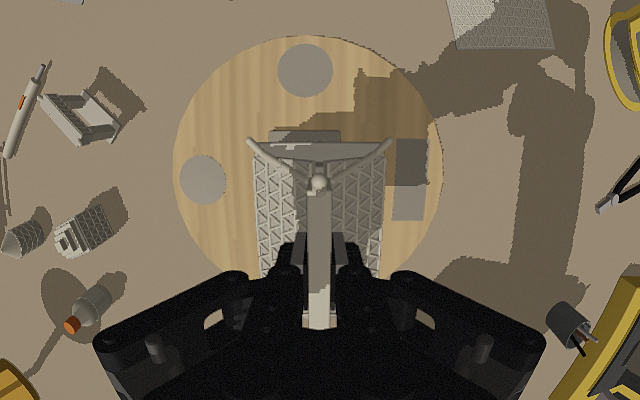

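The roof is held level, with the far ridge tip at (318,182). I align it and lower it.

>>> {"api": "step_arm", "payload": {"commands": [{"fingers":1,"dx":0.0014,"dy":-0.0133,"dz":0.0,"roll":0.1},{"fingers":1,"dx":0.0014,"dy":-0.0133,"dz":0.02,"roll":0.1},{"fingers":1,"dx":0.0014,"dy":-0.0133,"dz":0.04,"roll":0.1},{"fingers":1,"dx":0.0014,"dy":-0.0133,"dz":0.048,"roll":0.1},{"fingers":1,"dx":0.0014,"dy":-0.0133,"dz":0.048,"roll":0.1},{"fingers":1,"dx":0.0014,"dy":-0.0133,"dz":0.048,"roll":0.1}]}}

```text
time: 12.62
tool_pos: [0.574, 0.0097, 0.1074]
tcp_rot: [3.13, 0.264, 0.001]
wrist_force: [0.5, -0.3, -1.1]
width: 0.108
grip_force: 34.6
```

Run:
```python
from h import *
for i in range(3): plan(573.9,9.6,99.2,99.7); read_camera("scene") if i<2 else 0
```

```text
from [574.    9.7 107.4] ang -80.4 d [-0.0001  0.      0.0082] roll -0.1 t 12.62 q6 then 79
from [574.2   9.7 107.8] ang -80.4 d [-0.0003  0.      0.0086] roll -0.1 t 12.68 q6 then 79
from [574.3   9.7 108. ] ang -80.4 d [-0.0004  0.      0.0088] roll -0.1 t 12.72 q6 then 79
```

>>> {"api": "step_arm", "payload": {"commands": [{"fingers":1,"dx":0,"dy":0,"dz":0.004,"roll":0},{"fingers":1,"dx":0,"dy":0,"dz":0.007,"roll":0},{"fingers":1,"dx":0,"dy":0,"dz":0.0085,"roll":0},{"fingers":1,"dx":0,"dy":0,"dz":0.009,"roll":0},{"fingers":1,"dx":0,"dy":0,"dz":0.009,"roll":0}]}}

```text
time: 13.35
tool_pos: [0.5735, 0.0098, 0.099]
tcp_rot: [3.13, 0.264, -0.0]
wrist_force: [-3.0, 1.0, 4.6]
width: 0.107
grip_force: 35.7
```

Run:
```python
from h import *
plan(573.9,9.6,99.2,99.7); print(read_state()["wrist_force"])
blook([110],rad=60,tag="r",hi=140)
```

```text
from [573.5   9.8  99. ] ang -80.4 d [ 0.0004  0.0003 -0.0002] roll -0.1 t 13.35 q6 then 79
[-3.02596263  1.01223372  4.61055616]
top
26 z98 127 lo 110 [ 0.1 24.1] [12.9  9.4] 81.5
scene
269 z98 139 lo 110 [ 0.8 -4.5] [38.8 63. ] 27.9
```

>>> {"api": "step_arm", "payload": {"commands": [{"fingers":0.3,"dx":0,"dy":0,"dz":0,"roll":0},{"fingers":0.3,"dx":0,"dy":0,"dz":0,"roll":0},{"fingers":0.3,"dx":0,"dy":0,"dz":0,"roll":0},{"fingers":0.3,"dx":0,"dy":0,"dz":-0.02,"roll":0},{"fingers":0,"dx":0,"dy":0,"dz":-0.06,"roll":0},{"fingers":-0.5,"dx":0,"dy":0,"dz":-0.1,"roll":0},{"fingers":-1,"dx":0,"dy":0,"dz":-0.1,"roll":0}]}}

```text
time: 14.32
tool_pos: [0.5771, 0.0097, 0.2045]
tcp_rot: [3.129, 0.264, 0.016]
wrist_force: [0.7, 0.3, 0.3]
width: 0.899
grip_force: 0.0
```

Run:
```python
from h import *
plan(612.2,259.6,150,149.4)
```

```text
from [577.1   9.7 204.5] ang -80.4 d [ 0.0758 -0.2406  0.0548] roll -49.8 t 14.32 q6 then 51
```

>>> {"api": "step_arm", "payload": {"commands": [{"fingers":-1,"dx":0.01,"dy":-0.04,"dz":0,"roll":-8},{"fingers":-1,"dx":0.02,"dy":-0.09,"dz":0,"roll":-16},{"fingers":-1,"dx":0.04,"dy":-0.14,"dz":0,"roll":-25},{"fingers":-1,"dx":0.06,"dy":-0.19,"dz":0.02,"roll":-35},{"fingers":-1,"dx":0.075,"dy":-0.23,"dz":0.04,"roll":-45},{"fingers":-1,"dx":0.076,"dy":-0.24,"dz":0.055,"roll":-49.8},{"fingers":-1,"dx":0.076,"dy":-0.24,"dz":0.055,"roll":-49.8},{"fingers":-1,"dx":0.076,"dy":-0.24,"dz":0.055,"roll":-49.8}]}}

```text
time: 15.32
tool_pos: [0.6084, 0.2586, 0.1437]
tcp_rot: [2.729, 1.555, 0.0]
wrist_force: [0.8, -0.2, 0.3]
width: 1.0
grip_force: 0.0
```

Run:
```python
from h import *
p,W=wlook("w6"); rects(W,612,260,60,[3,15,50],hi=75)
blook([80,110],rad=75,tag="r2",hi=145)
plan(612.2,259.6,34,149.4)
t=[cv2.imread(f"pics/{f}.png") for f in("w6","r2_top","r2_scene")]
cv2.imwrite("pics/m1.png",np.hstack([t[0][60:400,130:510],cv2.resize(t[1][90:260,260:380],(240,340),interpolation=2),cv2.resize(t[2][120:290,260:410][:, :90],(180,340),interpolation=2)]))
```

```text
2756 z98 68 lo 3 [611.7 260.7] [87.3 26.1] 59.3
2236 z98 68 lo 15 [612.  260.5] [87.3 16. ] 59.4
2228 z98 68 lo 50 [612.  260.5] [87.3 16. ] 59.4
top
1006 z98 128 lo 80 [1.7 2.5] [110.2  75.1] 89.4
156 z98 133 lo 110 [0.7 1.6] [10. 90.] 0.0
scene
868 z98 128 lo 80 [-1.1  4.3] [ 73.8 110.6] 0.0
180 z98 132 lo 110 [-1.   4.7] [10.1 90.2] 0.5
from [609.1 258.4 144.5] ang -30.7 d [0.0025 0.0019 0.1105] roll -0.1 t 15.47 q6 then 51
```

View pics/m1.png

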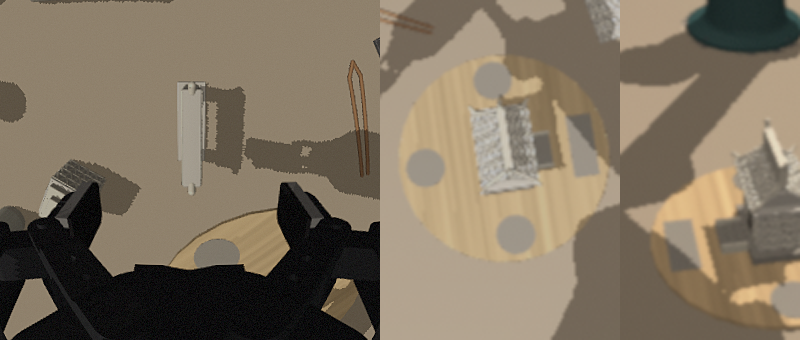

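The roof sits square on the hall (its ridge is within about 1 mm of the hall centre in both cameras). Gate beam at about (190,135) in the left crop, between the fingers.

>>> {"api": "step_arm", "payload": {"commands": [{"fingers":-1,"dx":0.0025,"dy":0.0015,"dz":0.03,"roll":0},{"fingers":-1,"dx":0.0025,"dy":0.0015,"dz":0.07,"roll":0},{"fingers":-1,"dx":0.0025,"dy":0.0015,"dz":0.1,"roll":0},{"fingers":-1,"dx":0.0025,"dy":0.0015,"dz":0.108,"roll":0},{"fingers":-1,"dx":0.0025,"dy":0.0015,"dz":0.108,"roll":0},{"fingers":0.2,"dx":0.0025,"dy":0.0015,"dz":0.108,"roll":0},{"fingers":0.2,"dx":0.0025,"dy":0.0015,"dz":0.108,"roll":0}], "squeeze": 30}}

```text
time: 16.35
tool_pos: [0.6122, 0.2609, 0.0371]
tcp_rot: [2.728, 1.557, 0.005]
wrist_force: [-0.2, 0.4, -0.4]
width: 0.608
grip_force: 0.0
```

```bash
python3 -c "
from h import *
plan(612,260.2,34,149.4)"
```

```text
from [612.2 260.9  37.1] ang -30.6 d [-0.0007  0.0002  0.0031] roll 0.0 t 16.35 q6 then 51
```

>>> {"api": "step_arm", "payload": {"commands": [{"fingers":1,"dx":-0.0007,"dy":0,"dz":0.002,"roll":0},{"fingers":1,"dx":-0.0007,"dy":0,"dz":0.002,"roll":0},{"fingers":1,"dx":-0.0007,"dy":0,"dz":0.002,"roll":0},{"fingers":1,"dx":-0.0007,"dy":0,"dz":0.002,"roll":0},{"fingers":1,"dx":-0.0007,"dy":0,"dz":0.002,"roll":0}]}}

```text
time: 16.98
tool_pos: [0.6105, 0.2598, 0.0333]
tcp_rot: [-2.728, -1.557, 0.0]
wrist_force: [-0.8, -0.9, 1.5]
width: 0.158
grip_force: 34.0
```

```bash
python3 -c "
from h import *
plan(592.6,-94.3,215,99.7)"
```

```text
from [610.5 259.8  33.3] ang -30.6 d [-0.314   0.1647 -0.1817] roll 49.7 t 16.98 q6 then 69
```

>>> {"api": "step_arm", "payload": {"commands": [{"fingers":1,"dx":0,"dy":0,"dz":-0.02,"roll":0},{"fingers":1,"dx":0,"dy":0,"dz":-0.07,"roll":0},{"fingers":1,"dx":0,"dy":0,"dz":-0.12,"roll":5},{"fingers":1,"dx":0,"dy":0,"dz":-0.17,"roll":10},{"fingers":1,"dx":-0.02,"dy":0.01,"dz":-0.185,"roll":15},{"fingers":1,"dx":-0.06,"dy":0.031,"dz":-0.19,"roll":20},{"fingers":1,"dx":-0.1,"dy":0.052,"dz":-0.19,"roll":25},{"fingers":1,"dx":-0.14,"dy":0.073,"dz":-0.19,"roll":30}]}}

```text
time: 17.98
tool_pos: [0.6023, 0.1011, 0.225]
tcp_rot: [3.039, 0.794, 0.004]
wrist_force: [0.7, -0.3, -0.7]
width: 0.161
grip_force: 33.7
```

```bash
python3 -c "
from h import *
plan(591.2,-94.5,215,99.7);print(read_state()['joint_vel'])"
```

```text
from [602.3 101.1 225. ] ang -60.7 d [-0.1054  0.1651  0.0099] roll 19.6 t 17.98 q6 then 69
[-5.78716042e-01 -1.66464535e-01  1.94434230e-01  1.10536941e-04
 -2.74811587e-02  1.22989031e-01]
```

>>> {"api": "step_arm", "payload": {"commands": [{"fingers":1,"dx":-0.025,"dy":0.038,"dz":0,"roll":5},{"fingers":1,"dx":-0.05,"dy":0.078,"dz":0,"roll":10},{"fingers":1,"dx":-0.075,"dy":0.118,"dz":0,"roll":15},{"fingers":1,"dx":-0.1,"dy":0.155,"dz":0,"roll":19.6},{"fingers":1,"dx":-0.1,"dy":0.155,"dz":0.04,"roll":19.6},{"fingers":1,"dx":-0.1,"dy":0.155,"dz":0.09,"roll":19.6},{"fingers":1,"dx":-0.1,"dy":0.155,"dz":0.12,"roll":19.6},{"fingers":1,"dx":-0.1,"dy":0.155,"dz":0.12,"roll":19.6}]}}

```text
time: 18.98
tool_pos: [0.5889, -0.0816, 0.1011]
tcp_rot: [-3.129, -0.269, 0.008]
wrist_force: [0.7, 0.3, -0.8]
width: 0.159
grip_force: 33.7
```

```bash
python3 -c "
from h import *
plan(591.2,-94.5,39.3,99.7)"
```

```text
from [588.9 -81.6 101.1] ang -80.2 d [0.0004 0.0133 0.0618] roll 0.1 t 18.98 q6 then 69
```

>>> {"api": "step_arm", "payload": {"commands": [{"fingers":1,"dx":0.0004,"dy":0.0133,"dz":0,"roll":0.1},{"fingers":1,"dx":0.0004,"dy":0.0133,"dz":0.03,"roll":0.1},{"fingers":1,"dx":0.0004,"dy":0.0133,"dz":0.048,"roll":0.1},{"fingers":1,"dx":0.0004,"dy":0.0133,"dz":0.054,"roll":0.1},{"fingers":1,"dx":0.0004,"dy":0.0133,"dz":0.054,"roll":0.1},{"fingers":1,"dx":0.0004,"dy":0.0133,"dz":0.054,"roll":0.1}]}}

```text
time: 19.73
tool_pos: [0.5948, -0.0951, 0.0502]
tcp_rot: [3.13, 0.267, 0.003]
wrist_force: [-0.0, 0.0, -0.6]
width: 0.155
grip_force: 33.8
```

```bash
python3 -c "
from h import *
plan(591.2,-94.5,39.3,99.7)"
```

```text
from [594.8 -95.1  50.2] ang -80.3 d [-0.0035 -0.0012  0.0109] roll 0.0 t 19.73 q6 then 69
```

>>> {"api": "step_arm", "payload": {"commands": [{"fingers":1,"dx":-0.0035,"dy":-0.0012,"dz":0.002,"roll":0},{"fingers":1,"dx":-0.0035,"dy":-0.0012,"dz":0.006,"roll":0},{"fingers":1,"dx":-0.0035,"dy":-0.0012,"dz":0.008,"roll":0},{"fingers":1,"dx":-0.0035,"dy":-0.0012,"dz":0.008,"roll":0},{"fingers":1,"dx":-0.0035,"dy":-0.0012,"dz":0.008,"roll":0}]}}

```text
time: 20.35
tool_pos: [0.5903, -0.0944, 0.0412]
tcp_rot: [-3.13, -0.267, 0.0]
wrist_force: [-0.2, 0.3, -0.5]
width: 0.159
grip_force: 33.8
```

```bash
python3 -c "
from h import *
plan(591.2,-94.5,39.3,99.7)"
```

```text
from [590.3 -94.4  41.2] ang -80.3 d [0.0008 0.0003 0.0019] roll 0.0 t 20.35 q6 then 69
```

>>> {"api": "step_arm", "payload": {"commands": [{"fingers":1,"dx":0.0008,"dy":0,"dz":0.0015,"roll":0},{"fingers":1,"dx":0.0008,"dy":0,"dz":0.0025,"roll":0},{"fingers":1,"dx":0.0008,"dy":0,"dz":0.0025,"roll":0}]}}

```text
time: 20.72
tool_pos: [0.5914, -0.0943, 0.0393]
tcp_rot: [3.13, 0.267, 0.001]
wrist_force: [-1.0, 0.2, 3.8]
width: 0.16
grip_force: 34.2
```

```bash
python3 -c "
from h import *
plan(591.2,-94.5,39.3,99.7); print(read_state()['wrist_force'])"
```

```text
from [591.4 -94.3  39.3] ang -80.3 d [-0.0003  0.0001 -0.    ] roll 0.0 t 20.73 q6 then 69
[-1.04218992  0.21682624  3.84946554]
```

>>> {"api": "step_arm", "payload": {"commands": [{"fingers":0.3,"dx":0,"dy":0,"dz":0,"roll":0},{"fingers":0.3,"dx":0,"dy":0,"dz":0,"roll":0},{"fingers":0.3,"dx":0,"dy":0,"dz":0,"roll":0},{"fingers":0.3,"dx":0,"dy":0,"dz":-0.03,"roll":0},{"fingers":0.3,"dx":0,"dy":0,"dz":-0.07,"roll":0},{"fingers":0,"dx":0,"dy":0,"dz":-0.12,"roll":0},{"fingers":-1,"dx":0,"dy":0,"dz":-0.17,"roll":0},{"fingers":-1,"dx":0,"dy":0,"dz":-0.19,"roll":0}]}}

```text
time: 21.72
tool_pos: [0.5929, -0.0946, 0.2328]
tcp_rot: [3.128, 0.266, 0.009]
wrist_force: [0.1, 0.5, -0.3]
width: 0.899
grip_force: 0.0
```

```bash
python3 -c "
from h import *
plan(435,400.8,160,99.7)"
```

```text
from [592.9 -94.6 232.8] ang -80.3 d [-0.0723 -0.5152  0.0712] roll 0.0 t 21.73 q6 then 121
```

>>> {"api": "step_arm", "payload": {"commands": [{"fingers":-1,"dx":-0.008,"dy":-0.06,"dz":0,"roll":0},{"fingers":-1,"dx":-0.016,"dy":-0.12,"dz":0,"roll":0},{"fingers":-1,"dx":-0.025,"dy":-0.18,"dz":0,"roll":0},{"fingers":-1,"dx":-0.034,"dy":-0.24,"dz":0,"roll":0},{"fingers":-1,"dx":-0.042,"dy":-0.3,"dz":0,"roll":0},{"fingers":-1,"dx":-0.05,"dy":-0.36,"dz":0,"roll":0},{"fingers":-1,"dx":-0.06,"dy":-0.42,"dz":0.02,"roll":0},{"fingers":-1,"dx":-0.07,"dy":-0.47,"dz":0.05,"roll":0}]}}

```text
time: 22.72
tool_pos: [0.442, 0.3594, 0.1783]
tcp_rot: [-3.129, -0.268, -0.002]
wrist_force: [0.9, -0.6, -0.2]
width: 1.002
grip_force: 0.0
```

>>> {"api": "step_arm", "payload": {"commands": [{"fingers":-1,"dx":-0.002,"dy":-0.035,"dz":0.02,"roll":0},{"fingers":-1,"dx":-0.002,"dy":-0.045,"dz":0.02,"roll":0},{"fingers":-1,"dx":-0.002,"dy":-0.045,"dz":0.02,"roll":0},{"fingers":-1,"dx":-0.002,"dy":-0.045,"dz":0.02,"roll":0}]}}

```text
time: 23.22
tool_pos: [0.434, 0.4004, 0.1596]
tcp_rot: [-3.13, -0.265, -0.002]
wrist_force: [0.8, -0.5, 0.5]
width: 1.0
grip_force: 0.0
```

Run:
```python
from h import *
p,W=wlook("w7"); rects(W,435,400,45,[12,25,60],hi=85); rects(W,478.7,261.5,45,[12,60],hi=85)
blook([55],x=-105,rad=60,tag="g",hi=90)
blook([80,110],rad=75,hi=145)
plan(435,400.8,16,99.7)
```

```text
2205 z98 74 lo 12 [434.  400.6] [43.3 42.1] 14.0
2132 z98 74 lo 25 [434.  400.6] [43.3 42.1] 14.0
802 z98 75 lo 60 [434.4 400.6] [26.3 26.4] 63.6
2834 z98 75 lo 12 [477.9 262.7] [44.1 44.2] 29.7
780 z98 76 lo 60 [477.9 262. ] [33.8 34. ] 30.8
top
218 z98 75 lo 55 [-105.1    0.7] [16.  85.4] 0.1
scene
217 z98 73 lo 55 [-106.8    3.2] [15.7 87.4] 0.7
top
1014 z98 127 lo 80 [1.6 2.3] [110.3  75.2] 89.3
157 z98 135 lo 110 [0.8 1.8] [88.8  9.9] 89.9
scene
875 z98 128 lo 80 [-1.4  4.3] [ 73.1 110.8] 0.1
180 z98 133 lo 110 [-1.   4.9] [90.4 10.4] 89.9
from [433.7 400.6 159.4] ang -80.3 d [1.200e-03 1.000e-04 1.434e-01] roll -0.0 t 23.48 q6 then 121
```

>>> {"api": "step_arm", "payload": {"commands": [{"fingers":-1,"dx":0.0006,"dy":0,"dz":0.04,"roll":0},{"fingers":-1,"dx":0.0006,"dy":0,"dz":0.09,"roll":0},{"fingers":-1,"dx":0.0006,"dy":0,"dz":0.13,"roll":0},{"fingers":-1,"dx":0.0006,"dy":0,"dz":0.141,"roll":0},{"fingers":-1,"dx":0.0006,"dy":0,"dz":0.141,"roll":0},{"fingers":-0.3,"dx":0.0006,"dy":0,"dz":0.141,"roll":0}], "squeeze": 35}}

```text
time: 24.22
tool_pos: [0.4352, 0.4025, 0.0199]
tcp_rot: [-3.128, -0.266, -0.005]
wrist_force: [0.3, -0.9, 0.5]
width: 0.817
grip_force: 0.0
```

```bash
python3 -c "
from h import *
plan(434.3,400.6,16,99.7)"
```

```text
from [435.2 402.5  19.9] ang -80.3 d [-0.0013  0.0017  0.0039] roll 0.0 t 24.23 q6 then 121
```

>>> {"api": "step_arm", "payload": {"commands": [{"fingers":-0.3,"dx":-0.0013,"dy":0.0017,"dz":0.0035,"roll":0},{"fingers":1,"dx":-0.0013,"dy":0.0017,"dz":0.0035,"roll":0},{"fingers":1,"dx":-0.0013,"dy":0.0017,"dz":0.0035,"roll":0},{"fingers":1,"dx":-0.0013,"dy":0.0017,"dz":0.0035,"roll":0},{"fingers":1,"dx":-0.0013,"dy":0.0017,"dz":0.0035,"roll":0}]}}

```text
time: 24.85
tool_pos: [0.4332, 0.3998, 0.0152]
tcp_rot: [-3.13, -0.266, -0.002]
wrist_force: [-0.9, -0.9, 7.2]
width: 0.479
grip_force: 35.5
```

```bash
python3 -c "
from h import *
plan(471.6,-8.4,150,99.7)"
```

```text
from [433.2 399.8  15.2] ang -80.3 d [-0.031   0.4088 -0.1351] roll 0.0 t 24.85 q6 then 77
```

>>> {"api": "step_arm", "payload": {"commands": [{"fingers":1,"dx":0,"dy":0,"dz":-0.02,"roll":0},{"fingers":1,"dx":0,"dy":0,"dz":-0.07,"roll":0},{"fingers":1,"dx":0,"dy":0,"dz":-0.12,"roll":0},{"fingers":1,"dx":0,"dy":0.02,"dz":-0.145,"roll":0},{"fingers":1,"dx":-0.005,"dy":0.07,"dz":-0.145,"roll":0},{"fingers":1,"dx":-0.009,"dy":0.125,"dz":-0.145,"roll":0},{"fingers":1,"dx":-0.014,"dy":0.18,"dz":-0.145,"roll":0},{"fingers":1,"dx":-0.018,"dy":0.235,"dz":-0.145,"roll":0}]}}

```text
time: 25.85
tool_pos: [0.4545, 0.1631, 0.1601]
tcp_rot: [-3.13, -0.268, -0.002]
wrist_force: [1.8, -0.8, -0.5]
width: 0.484
grip_force: 35.6
```

>>> {"api": "step_arm", "payload": {"commands": [{"fingers":1,"dx":-0.004,"dy":0.05,"dz":0,"roll":0},{"fingers":1,"dx":-0.008,"dy":0.1,"dz":0,"roll":0},{"fingers":1,"dx":-0.012,"dy":0.15,"dz":0,"roll":0},{"fingers":1,"dx":-0.013,"dy":0.17,"dz":0.01,"roll":0},{"fingers":1,"dx":-0.013,"dy":0.17,"dz":0.05,"roll":0},{"fingers":1,"dx":-0.013,"dy":0.17,"dz":0.08,"roll":0},{"fingers":1,"dx":-0.013,"dy":0.17,"dz":0.09,"roll":0},{"fingers":1,"dx":-0.013,"dy":0.17,"dz":0.09,"roll":0}]}}

```text
time: 26.85
tool_pos: [0.4704, -0.005, 0.0694]
tcp_rot: [-3.13, -0.267, 0.001]
wrist_force: [0.9, -0.5, -0.3]
width: 0.48
grip_force: 35.7
```

```bash
python3 -c "
from h import *
plan(470.7,-8.6,21.3,99.7)"
```

```text
from [470.4  -5.   69.4] ang -80.3 d [-0.0002  0.0037  0.0481] roll 0.0 t 26.85 q6 then 76
```

>>> {"api": "step_arm", "payload": {"commands": [{"fingers":1,"dx":-0.0002,"dy":0.0037,"dz":0.02,"roll":0},{"fingers":1,"dx":-0.0002,"dy":0.0037,"dz":0.035,"roll":0},{"fingers":1,"dx":-0.0002,"dy":0.0037,"dz":0.042,"roll":0},{"fingers":1,"dx":-0.0002,"dy":0.0037,"dz":0.042,"roll":0},{"fingers":1,"dx":-0.0002,"dy":0.0037,"dz":0.042,"roll":0}]}}

```text
time: 27.48
tool_pos: [0.4715, -0.0087, 0.0277]
tcp_rot: [3.13, 0.267, 0.001]
wrist_force: [0.8, 0.6, -1.2]
width: 0.481
grip_force: 35.7
```

```bash
python3 -c "
from h import *
plan(470.7,-8.6,21.3,99.7)"
```

```text
from [471.5  -8.7  27.7] ang -80.3 d [-0.0008 -0.0002  0.0064] roll 0.0 t 27.48 q6 then 76
```

>>> {"api": "step_arm", "payload": {"commands": [{"fingers":1,"dx":-0.0006,"dy":0,"dz":0.003,"roll":0},{"fingers":1,"dx":-0.0006,"dy":0,"dz":0.005,"roll":0},{"fingers":1,"dx":-0.0006,"dy":0,"dz":0.0065,"roll":0},{"fingers":1,"dx":-0.0006,"dy":0,"dz":0.0065,"roll":0},{"fingers":1,"dx":-0.0006,"dy":0,"dz":0.0065,"roll":0}]}}

```text
time: 28.1
tool_pos: [0.4704, -0.0088, 0.0212]
tcp_rot: [-3.13, -0.267, 0.001]
wrist_force: [-2.2, 0.1, 5.3]
width: 0.486
grip_force: 36.2
```

```bash
python3 -c "
from h import *
plan(470.7,-8.6,21.3,99.7);print(read_state()['wrist_force'])"
```

```text
from [470.4  -8.8  21.2] ang -80.3 d [ 0.0004 -0.0001 -0.0001] roll 0.0 t 28.1 q6 then 76
[-2.180958    0.07657415  5.34113507]
```

>>> {"api": "step_arm", "payload": {"commands": [{"fingers":-0.5,"dx":0,"dy":0,"dz":0,"roll":0},{"fingers":-0.5,"dx":0,"dy":0,"dz":0,"roll":0},{"fingers":-0.5,"dx":0,"dy":0,"dz":0,"roll":0},{"fingers":-0.5,"dx":0,"dy":0,"dz":-0.03,"roll":0},{"fingers":-0.5,"dx":0,"dy":0,"dz":-0.08,"roll":0},{"fingers":-1,"dx":0,"dy":0,"dz":-0.13,"roll":0},{"fingers":-1,"dx":0,"dy":0,"dz":-0.14,"roll":0}]}}

```text
time: 28.98
tool_pos: [0.4734, -0.009, 0.165]
tcp_rot: [3.129, 0.266, 0.012]
wrist_force: [0.3, 0.6, -0.4]
width: 0.998
grip_force: 0.0
```

```bash
python3 -c "
from h import *
plan(478.2,262.3,150,120.2)"
```

```text
from [473.4  -9.  165. ] ang -80.3 d [ 0.0505 -0.2666  0.0148] roll -20.5 t 28.98 q6 then 86
```

>>> {"api": "step_arm", "payload": {"commands": [{"fingers":-1,"dx":0.008,"dy":-0.045,"dz":0,"roll":-4},{"fingers":-1,"dx":0.018,"dy":-0.1,"dz":0,"roll":-8},{"fingers":-1,"dx":0.028,"dy":-0.155,"dz":0,"roll":-12},{"fingers":-1,"dx":0.04,"dy":-0.21,"dz":0,"roll":-16},{"fingers":-1,"dx":0.05,"dy":-0.255,"dz":0.01,"roll":-20.5},{"fingers":-1,"dx":0.05,"dy":-0.265,"dz":0.015,"roll":-20.5},{"fingers":-1,"dx":0.05,"dy":-0.265,"dz":0.015,"roll":-20.5},{"fingers":-1,"dx":0.05,"dy":-0.265,"dz":0.015,"roll":-20.5}]}}

```text
time: 29.98
tool_pos: [0.4746, 0.2595, 0.1452]
tcp_rot: [3.033, 0.817, -0.002]
wrist_force: [0.8, -0.6, -0.6]
width: 1.003
grip_force: 0.0
```

Run:
```python
from h import *
p,W=wlook("w8"); rects(W,478,262,45,[12,30,60],hi=85)
blook([30,60],y=105,rad=32,hi=90)
plan(478.2,262.3,16,120.2)
```

```text
3244 z98 75 lo 12 [477.9 261.8] [44.7 43.9] 29.3
3038 z98 75 lo 30 [477.7 261.9] [44.6 43.9] 29.7
1140 z98 76 lo 60 [478.  262.2] [33.9 35.1] 26.1
top
243 z98 81 lo 30 [ -0.4 106.1] [41.  40.1] 80.9
159 z98 82 lo 60 [  0.3 105.9] [36.2 33.3] 22.2
scene
113 z98 79 lo 30 [ -8.9 103.8] [22.2 32.7] 69.7
85 z98 80 lo 60 [ -6.1 103.4] [20.9 27.3] 70.0
from [475.2 259.7 146. ] ang -59.9 d [ 0.0039 -0.0008  0.13  ] roll -0.1 t 30.12 q6 then 86
```

>>> {"api": "step_arm", "payload": {"commands": [{"fingers":-1,"dx":0.0035,"dy":-0.0005,"dz":0.04,"roll":0},{"fingers":-1,"dx":0.0035,"dy":-0.0005,"dz":0.09,"roll":0},{"fingers":-1,"dx":0.0035,"dy":-0.0005,"dz":0.12,"roll":0},{"fingers":-1,"dx":0.0035,"dy":-0.0005,"dz":0.128,"roll":0},{"fingers":-1,"dx":0.0035,"dy":-0.0005,"dz":0.128,"roll":0},{"fingers":-0.3,"dx":0.0035,"dy":-0.0005,"dz":0.128,"roll":0}]}}

```text
time: 30.88
tool_pos: [0.4793, 0.2636, 0.0196]
tcp_rot: [-3.032, -0.819, -0.005]
wrist_force: [0.4, 0.5, -0.9]
width: 0.814
grip_force: 0.0
```

```bash
python3 -c "
from h import *
plan(477.9,262.1,16,119.9)"
```

```text
from [479.3 263.6  19.6] ang -59.8 d [-0.002   0.0006  0.0036] roll 0.3 t 30.88 q6 then 86
```

>>> {"api": "step_arm", "payload": {"commands": [{"fingers":-0.3,"dx":-0.002,"dy":0.0006,"dz":0.0035,"roll":0.3},{"fingers":1,"dx":-0.002,"dy":0.0006,"dz":0.0035,"roll":0.3},{"fingers":1,"dx":-0.002,"dy":0.0006,"dz":0.0035,"roll":0.3},{"fingers":1,"dx":-0.002,"dy":0.0006,"dz":0.0035,"roll":0.3},{"fingers":1,"dx":-0.002,"dy":0.0006,"dz":0.0035,"roll":0.3}]}}

```text
time: 31.5
tool_pos: [0.4766, 0.2617, 0.0149]
tcp_rot: [-3.035, -0.811, -0.001]
wrist_force: [-1.8, -1.5, 5.8]
width: 0.492
grip_force: 36.7
```

```bash
python3 -c "
from h import *
plan(678.6,27,220,99.7)"
```

```text
from [476.6 261.7  14.9] ang -60.1 d [ 0.058   0.3042 -0.2051] roll 20.2 t 31.5 q6 then 80
```

>>> {"api": "step_arm", "payload": {"commands": [{"fingers":1,"dx":0,"dy":0,"dz":-0.02,"roll":0},{"fingers":1,"dx":0,"dy":0,"dz":-0.07,"roll":0},{"fingers":1,"dx":0,"dy":0,"dz":-0.12,"roll":0},{"fingers":1,"dx":0.002,"dy":0.01,"dz":-0.165,"roll":2},{"fingers":1,"dx":0.01,"dy":0.05,"dz":-0.175,"roll":6},{"fingers":1,"dx":0.02,"dy":0.1,"dz":-0.175,"roll":10},{"fingers":1,"dx":0.03,"dy":0.155,"dz":-0.175,"roll":15},{"fingers":1,"dx":0.04,"dy":0.21,"dz":-0.175,"roll":20.2}]}}

```text
time: 32.5
tool_pos: [0.6162, 0.0982, 0.1885]
tcp_rot: [-3.13, -0.262, 0.001]
wrist_force: [-0.3, 1.1, -1.0]
width: 0.486
grip_force: 36.0
```

```bash
python3 -c "
from h import *
plan(677.5,26.8,70,99.7)"
```

```text
from [616.2  98.2 188.5] ang -80.4 d [0.0487 0.0807 0.1184] roll -0.1 t 32.5 q6 then 80
```

>>> {"api": "step_arm", "payload": {"commands": [{"fingers":1,"dx":0.024,"dy":0.035,"dz":0,"roll":0},{"fingers":1,"dx":0.045,"dy":0.07,"dz":0,"roll":0},{"fingers":1,"dx":0.045,"dy":0.072,"dz":0,"roll":0},{"fingers":1,"dx":0.045,"dy":0.072,"dz":0.04,"roll":0},{"fingers":1,"dx":0.045,"dy":0.072,"dz":0.09,"roll":0},{"fingers":1,"dx":0.045,"dy":0.072,"dz":0.115,"roll":0},{"fingers":1,"dx":0.045,"dy":0.072,"dz":0.115,"roll":0},{"fingers":1,"dx":0.045,"dy":0.072,"dz":0.115,"roll":0}]}}

```text
time: 33.5
tool_pos: [0.6727, 0.0367, 0.0753]
tcp_rot: [-3.13, -0.267, -0.002]
wrist_force: [-0.1, -0.3, -1.2]
width: 0.49
grip_force: 36.1
```

```bash
python3 -c "
from h import *
plan(677.5,26.8,21,99.7)"
```

```text
from [672.7  36.7  75.3] ang -80.2 d [0.003  0.0105 0.0543] roll 0.1 t 33.5 q6 then 80
```

>>> {"api": "step_arm", "payload": {"commands": [{"fingers":1,"dx":0.003,"dy":0.0105,"dz":0.005,"roll":0},{"fingers":1,"dx":0.003,"dy":0.0105,"dz":0.03,"roll":0},{"fingers":1,"dx":0.003,"dy":0.0105,"dz":0.044,"roll":0},{"fingers":1,"dx":0.003,"dy":0.0105,"dz":0.047,"roll":0},{"fingers":1,"dx":0.003,"dy":0.0105,"dz":0.047,"roll":0},{"fingers":1,"dx":0.003,"dy":0.0105,"dz":0.047,"roll":0}]}}

```text
time: 34.25
tool_pos: [0.6778, 0.0263, 0.0282]
tcp_rot: [3.13, 0.267, 0.003]
wrist_force: [-0.2, 0.1, -1.5]
width: 0.484
grip_force: 36.1
```

```bash
python3 -c "
from h import *
plan(677.5,26.8,21,99.7)"
```

```text
from [677.8  26.3  28.2] ang -80.3 d [-0.0002 -0.0005  0.0072] roll 0.0 t 34.25 q6 then 80
```

>>> {"api": "step_arm", "payload": {"commands": [{"fingers":1,"dx":0,"dy":-0.0005,"dz":0.003,"roll":0},{"fingers":1,"dx":0,"dy":-0.0005,"dz":0.006,"roll":0},{"fingers":1,"dx":0,"dy":-0.0005,"dz":0.0073,"roll":0},{"fingers":1,"dx":0,"dy":-0.0005,"dz":0.0073,"roll":0},{"fingers":1,"dx":0,"dy":-0.0005,"dz":0.0073,"roll":0}]}}

```text
time: 34.88
tool_pos: [0.6771, 0.0268, 0.0209]
tcp_rot: [-3.13, -0.267, -0.001]
wrist_force: [-2.3, 0.7, 5.6]
width: 0.489
grip_force: 36.7
```

```bash
python3 -c "
from h import *
plan(677.5,26.8,21,99.7);print(read_state()['wrist_force'])"
```

```text
from [677.1  26.8  20.9] ang -80.3 d [ 0.0004  0.0001 -0.0001] roll 0.0 t 34.88 q6 then 80
[-2.32456753  0.71858305  5.61630691]
```

Release, rise, then move clear of the top view.

>>> {"api": "step_arm", "payload": {"commands": [{"fingers":-0.5,"dx":0,"dy":0,"dz":0,"roll":0},{"fingers":-0.5,"dx":0,"dy":0,"dz":0,"roll":0},{"fingers":-0.5,"dx":0,"dy":0,"dz":0,"roll":0},{"fingers":-0.5,"dx":0,"dy":0,"dz":-0.03,"roll":0},{"fingers":-0.5,"dx":0,"dy":0,"dz":-0.08,"roll":0},{"fingers":-0.5,"dx":0,"dy":0,"dz":-0.14,"roll":0},{"fingers":-0.5,"dx":0,"dy":0,"dz":-0.2,"roll":0},{"fingers":-0.5,"dx":0,"dy":0,"dz":-0.22,"roll":0}]}}

```text
time: 35.88
tool_pos: [0.6795, 0.0268, 0.2459]
tcp_rot: [3.13, 0.266, 0.014]
wrist_force: [0.9, 0.3, 0.8]
width: 0.753
grip_force: 0.0
```

>>> {"api": "step_arm", "payload": {"commands": [{"fingers":-0.5,"dx":0,"dy":-0.06,"dz":0,"roll":0},{"fingers":-0.5,"dx":0,"dy":-0.12,"dz":0,"roll":0},{"fingers":-0.5,"dx":0,"dy":-0.18,"dz":0,"roll":0},{"fingers":-0.5,"dx":0,"dy":-0.24,"dz":0,"roll":0},{"fingers":-0.5,"dx":0,"dy":-0.3,"dz":0,"roll":0},{"fingers":-0.5,"dx":0,"dy":-0.35,"dz":0,"roll":0},{"fingers":-0.5,"dx":0,"dy":-0.38,"dz":0,"roll":0},{"fingers":-0.5,"dx":0,"dy":-0.38,"dz":0,"roll":0}]}}

```text
time: 36.88
tool_pos: [0.611, 0.4035, 0.2377]
tcp_rot: [3.129, 0.272, -0.004]
wrist_force: [-0.8, -0.6, -0.2]
width: 0.75
grip_force: 0.0
```

Run:
```python
from h import *
for nm,x,y,r,lo,hi in [("sq",0,-105,32,[30,60],90),("rd",0,105,32,[30,60],90),("gate",-105,0,60,[55],90),("roof",0,0,75,[80,110],145)]:
    print(nm); blook(lo,x=x,y=y,rad=r,hi=hi,tag="f")
a=cv2.imread("pics/f_top.png")[90:260,250:390];b=cv2.imread("pics/f_scene.png")[150:310,150:500]
cv2.imwrite("pics/m2.png",np.hstack([cv2.resize(a,(330,400),interpolation=2),cv2.resize(b,(470,400)[0:2],interpolation=2)]))
```

```text
sq
top
320 z98 82 lo 30 [ 1.000e-01 -1.043e+02] [45.1 43.6] 89.7
203 z98 83 lo 60 [  -0.6 -103.4] [39.7 37.3] 89.8
scene
608 z98 80 lo 30 [  -1.1 -103.7] [42.1 44.5] 88.6
273 z98 81 lo 60 [  -1.1 -102.1] [37.  36.2] 89.4
rd
top
244 z98 81 lo 30 [ -0.4 106.4] [40.9 40. ] 81.2
159 z98 81 lo 60 [ -0.5 105.4] [32.6 34.8] 81.5
scene
113 z98 79 lo 30 [ -9.4 102.7] [21.9 33. ] 68.3
88 z98 79 lo 60 [ -6.  102.9] [22.3 26.9] 77.9
gate
top
217 z98 76 lo 55 [-105.2    0.8] [84.8 16.4] 90.0
scene
217 z98 73 lo 55 [-106.8    2.5] [15.8 86.2] 0.5
roof
top
1002 z98 128 lo 80 [1.2 1.6] [ 74.8 110.2] 0.1
156 z98 133 lo 110 [0.8 1. ] [10.  90.2] 0.0
scene
872 z98 128 lo 80 [-1.3  5. ] [109.9  73.5] 89.9
180 z98 132 lo 110 [-1.   4.5] [89.6 10.5] 89.7
```

View pics/m2.png

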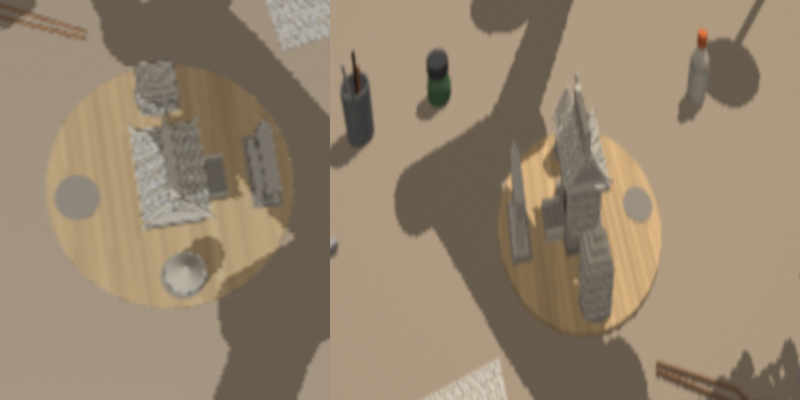

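The last pictures show everything upright on its place within about 1–2 mm. The gate is at (265,165) and the round tower at (184,273), towards the robot and so left of the hall. The square tower is at (157,88), and the back paving at (77,197) is empty.

```bash
python3 -c "
from h import *
print(finish_job())"
```

```text
the job is handed in; nothing more can be done
None
```

The temple model is set out as asked and handed in after about 37 s; the overhead camera put every piece within about 2 mm of its place, the back paving is empty, and the glue, jar and cup were not touched.

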